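# Set the home bar's pieces on their matching coasters

## Robot

A 6-joint arm with a two-finger parallel gripper is mounted at the origin on the work surface. World frame = base frame: x ahead of the robot, y to its left, z up, the work surface at z = 0. Lengths are in m, angles in rad, forces in N, time in s.
With the tool pointing down it reaches from about 0.275 to 0.825 m from the base axis. Payload 4.9 kg.
Tool frame: the origin (TCP) lies midway between the tips of the shut fingers; the grasp point (between the pads) lies 19 mm behind it (grip_point_offset is the distance from the TCP to the grasp point, in m); z points along the fingers, y is the line along which they close (so a half turn about z gives the same grasp; the last joint's range is limited). The gripper opens to 85 mm and grips with 20 to 120 N. Pads are 22 mm wide; open, the fingers measure 114 mm over their backs; the gripper's body (76 mm by 85 mm) begins 54 mm behind the grasp point. The pads swing forward as they close: fully open they stand 13 mm farther back than shut.
Start: joints at [1.059, 0.326, -0.193, 1.052, 0, 1.437], TCP at [0.203, 0.511, 0.231] pointing down, gripper open.
Joint ranges: [-2.65, 2.65], [-0.97, 1.79], [-1.3, 1.35], [-1.93, 2.1], [-1.47, 1.37], [-3.14, 3.14]. Speed limits (rad/s): [2.57, 2.57, 3.14, 3.14, 3.14, 3.14].

## Interface

Orientations are given as a rotation vector (axis times angle).
In Python, from cell import * gives the robot as it stands. Calls block until the motion is done:
- movep(position, orientation): joint-space move of the TCP to a pose.
- move_l(position, velocity=0.15, rot=None, until_force=None): straight line of the TCP; rot=None keeps the orientation; velocity is the mean speed in m/s. With until_force (N) it stops when the force on the tool has changed by that much, and returns True; else False.
- set_joints(angles): joint-space move.
- let_go() and grab(newtons=None): open the fingers fully, or close them until they stop; newtons is the grip in N (None keeps the last).
- sleep(seconds).
- ik(position, orientation): joint angles nearest the present ones, or None.
- get_state(): the state.
- grab_frame(name): name is "scene" or "top" or "wrist"; returns a dict with "img" (420x560x3 uint8, red, green, blue), "fx", "fy", "cx", "cy" (pixels), "cam_to_world" (4x4, takes a point from camera to world coordinates); the wrist camera has in their place "T_tool_cam" (4x4, takes a point from camera to tool coordinates, whose origin is the TCP and whose axes are the flange's). Camera axes: x right, y down, z forward; pixel columns grow to the right and rows downward; lengths in m; the calibration is good to about 2 mm. A picture is of the moment at which its call begins: read the wrist's pose just before it. There is no depth.
A pose or a line that the arm cannot do raises MotionError and nothing moves.
- sign_off(): hands the job in; it is judged then, once.
Trained networks look in the newest picture that a camera, given by its name, has taken for a name from the list of things; names that differ only in an ending like _2 or _b are one class to them, and where a whole thing is asked for, a point or a joint stands for the part that bears it (a point fixed in the world has none). Each returns a list of dicts, best first, with "score" (0 to 1); they miss things now and then, are a little off and sometimes report something else, mostly with a low value. They report only what shows in the picture. A call takes as long as a camera call. They do not tell look-alikes from the thing itself.
- spot_in(camera, name): "centre" ([column, row] in pixels, amid what is visible of it).
- silhouettes(camera, name): "mask" (420x560 bool, what is visible of it) and "centre" ([column, row] in pixels, amid what is visible of it).
- tip_of(camera, name): "centre" ([column, row] in pixels: a listed point, or the origin of a listed thing).
The state is a dict: "clock": time; "q": joint angles; "joint_velocities": joint speeds; "tau": joint torques, N m; "position": TCP position; "eef_rot": TCP orientation; "contact_force": force on the tool from outside, world axes, zero at the start; "wrist_torque": the same for the moment, N m; "finger_gap": opening from 0.0 (shut) to 1.0 (fully open); "grasp_force": force on a finger pad.
Only numpy, scipy, OpenCV 4.12 (cv2) and the standard library are available. Lean on these libraries where they do the work, as an engineer would, in place of code of your own. Each camera call takes 0.05 s, during which the arm holds its last target. There are 200 camera calls.

## Task

Set out the home bar: stand the copper beaker, the green square bottle, the amber bitters bottle and the steel hip flask each upright in the middle of the wooden coaster whose felt inlay has its own shape and colour, with the square bottle and the flask turned in line with their inlays. Keep the pieces upright, set each down gently rather than dropping it, and let go of all of them. Leave the wine glass and the decanter where they stand.

Things in the scene. Friction and masses are not known exactly. Their poses are not given: they have to be found in the camera images.
- beaker: Copper drinking beaker, open at the top, no handle: round, 80 mm tall, outside diameter 60 mm from 30 mm height to the rim, narrowing to 52 mm at the foot; wall 3 mm; about 0.18 kg. Stands upright. Origin: centre of its underside; z points up. 
- square_bottle: Dark green square spirit bottle with a cork stopper: body 46 x 46 mm and 80 mm tall, neck and stopper (28 mm diameter at most) above it to 105 mm; about 0.24 kg. Stands upright at any yaw. Origin: centre of its underside; z points up. x and y are square to its flat sides.
- bitters: Small round brown-amber bitters bottle with a white paper band and a yellow cap: body 36 mm diameter and 68 mm tall, neck and cap (22 mm diameter at most) above it to 95 mm; about 0.14 kg. Stands upright. Origin: centre of its underside; z points up. 
- flask: Steel hip flask, plain grey metal with a dark round cap: body 78 mm (along its x) by 28 mm (along its y) and 84 mm tall, cap (20 mm diameter) above it to 100 mm; about 0.26 kg. Stands upright at any yaw. Origin: centre of its underside; z points up. 
- pad_beaker: Fixed light-maple coaster, 100 x 100 mm, flat top 8 mm above the counter, no rim. In the middle of its top lies flush a felt inlay: a large copper-orange disc of 74 mm diameter (for the copper beaker). Origin: centre of the coaster's underside, directly below the inlay's centre; z up; x and y along the coaster's edges. It may lie turned up to 30 degrees.
- pad_square: Fixed light-maple coaster, 100 x 100 mm, flat top 8 mm above the counter, no rim. In the middle of its top lies flush a felt inlay: a dark green square of 60 x 60 mm (for the green square bottle), its sides along the coaster's x and y. Origin: centre of the coaster's underside, directly below the inlay's centre; z up; x and y along the coaster's edges. It may lie turned up to 30 degrees.
- pad_bitters: Fixed light-maple coaster, 100 x 100 mm, flat top 8 mm above the counter, no rim. In the middle of its top lies flush a felt inlay: a small yellow-amber disc of 48 mm diameter (for the amber bitters bottle). Origin: centre of the coaster's underside, directly below the inlay's centre; z up; x and y along the coaster's edges. It may lie turned up to 30 degrees.
- pad_flask: Fixed light-maple coaster, 100 x 100 mm, flat top 8 mm above the counter, no rim. In the middle of its top lies flush a felt inlay: a grey oblong of 92 mm (along the coaster's x) by 42 mm (along its y) (for the steel flask). Origin: centre of the coaster's underside, directly below the inlay's centre; z up; x and y along the coaster's edges. It may lie turned up to 30 degrees.
- wine_glass: Bystander, leave alone: clear stemmed wine glass, 160 mm tall, 68 mm diameter, standing upright at the right of the work (-y). Origin: centre of its underside; z points up. 
- decanter: Bystander, leave alone: dark red round-bellied decanter with a glass ball stopper, 155 mm tall, 96 mm diameter, standing upright at the left of the work (+y). Origin: centre of its underside; z points up. 
Mind the look-alikes: they are no part of the job. Leave any blue or pink look-alike of the pad_square alone.

How it is judged:
By the outcome, as a careful person would: the job done as asked, in the order asked, and still so for the second after the job is handed in, with the robot touching nothing.
It also fails if it takes over 109 s, if anything falls off the work surface, if the arm or the gripper's body presses on something with over 40 N, if the wrist force passes 120 N, or if a joint passes its speed limit or range.

## Working session

There is one attempt and no reset: what is moved stays moved. The work goes in short steps, each a Python script; the robot and the scene stay as the last script left them, time stands still between calls to the robot, and variables do not carry over. Pictures are saved under pics/ and viewed, at most 14 in all, crops included, and the job is handed in when it is done.

```bash
mkdir -p pics; ls; python3 - <<'E'
from cell import *
import cv2
for c in("scene","top"):
    f=grab_frame(c); cv2.imwrite(f"pics/{c}0.png",f["img"][:,:,::-1])
    print(c,f["fx"],f["cx"],f["cy"],f["cam_to_world"])
    for n in["beaker","square_bottle","bitters","flask","pad_beaker","pad_square","pad_bitters","pad_flask","wine_glass","decanter"]:
        print(n,[(round(d["score"],2),[int(v) for v in d["centre"]]) for d in silhouettes(c,n)],[(round(d["score"],2),[round(float(v),1) for v in d["centre"]]) for d in tip_of(c,n)])
print(get_state()["clock"],get_state()["eef_rot"])
E
```

```text
pics
scene 530.6455478211711 282.26287609069743 210.46217266114633 [[ 0.25215713  0.55366796 -0.7936426   1.67355307]
 [ 0.96741199 -0.12470557  0.22036915 -0.30462316]
 [ 0.02303968 -0.82334702 -0.56707042  0.77933267]
 [ 0.          0.          0.          1.        ]]
beaker [(0.56, [352, 162])] [(0.16, [239.4, 185.6])]
square_bottle [(0.86, [297, 170]), (0.21, [351, 162])] [(0.74, [296.0, 183.7])]
bitters [(0.83, [236, 172])] [(0.77, [239.1, 186.8])]
flask [(0.74, [189, 180])] [(0.75, [188.7, 193.1]), (0.62, [295.0, 184.8])]
pad_beaker [(0.6, [317, 221])] [(0.59, [317.4, 220.4])]
pad_square [(0.9, [427, 240]), (0.76, [452, 203])] [(0.71, [447.7, 203.4]), (0.61, [425.8, 242.7]), (0.59, [377.5, 205.7]), (0.53, [295.4, 188.1])]
pad_bitters [(0.77, [262, 224]), (0.4, [353, 161])] [(0.58, [261.1, 224.8])]
pad_flask [(0.74, [189, 232])] [(0.78, [190.0, 234.4])]
wine_glass [(0.87, [93, 197]), (0.59, [190, 233])] [(0.95, [99.5, 230.2])]
decanter [(0.59, [430, 157])] [(0.9, [428.5, 169.6]), (0.74, [98.1, 231.2])]
top 499.92490009515734 273.21678628194894 210.49501675151882 [[-0.01816055 -
[... 315 characters left out ...]
(0.47, [304.0, 269.9]), (0.42, [296.5, 206.9])]
flask [(0.89, [353, 271]), (0.65, [295, 207])] [(0.59, [349.7, 273.0])]
pad_beaker [(0.66, [244, 207]), (0.28, [184, 270]), (0.18, [355, 206])] [(0.6, [243.5, 207.5])]
pad_square [(0.88, [186, 212]), (0.85, [162, 153]), (0.67, [116, 199])] [(0.92, [184.0, 212.6]), (0.91, [159.6, 154.7]), (0.56, [118.8, 200.1])]
pad_bitters [(0.6, [296, 204])] [(0.55, [297.7, 204.1])]
pad_flask [(0.67, [358, 202])] [(0.92, [355.3, 206.5]), (0.62, [242.8, 205.8])]
wine_glass [(0.58, [435, 224]), (0.39, [246, 266])] [(0.82, [424.3, 228.5])]
decanter [(0.63, [104, 257]), (0.56, [432, 229])] [(0.57, [105.3, 261.9])]
2.1 [5.89920828e-01 3.08566371e+00 1.98725851e-05]
```

```bash
python3 -c "
import cv2
a=cv2.imread('pics/top0.png');cv2.imwrite('pics/topc.png',cv2.resize(a[120:300,80:470],None,fx=2.05,fy=2.05,interpolation=cv2.INTER_CUBIC))"
```

```text
(no output)
```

View pics/topc.png

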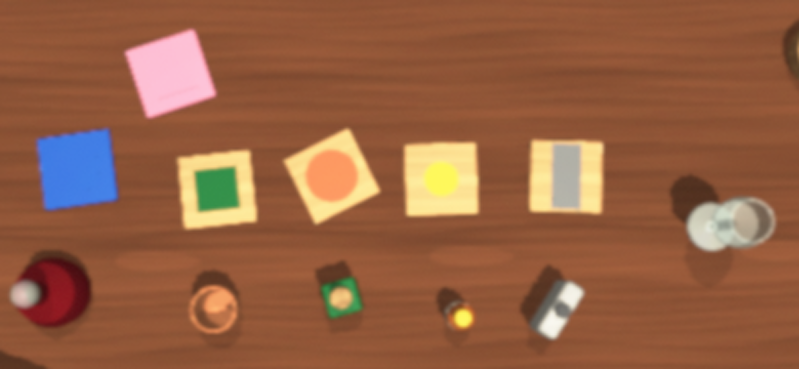

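View pics/scene0.png

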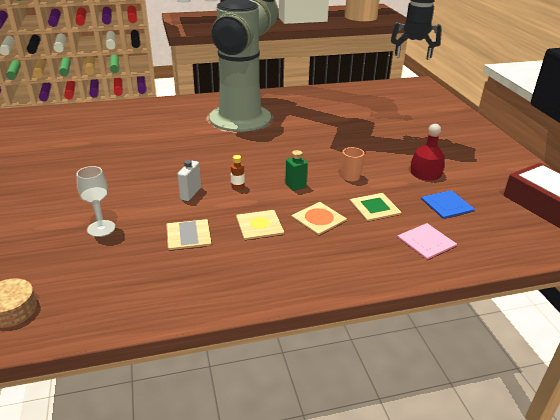

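Top view (original pixels): the candidates for pad_square are the green inlay at (186,212), blue at (116,200) and pink at (162,153). I choose the green one on maple. The other targets are pad_beaker (243,207), pad_bitters (297,204), pad_flask (355,206), beaker (186,269), square bottle (246,264), bitters (304,272) and flask (352,271). Next I refine these with wrist views.

```bash
cat > h.py <<'E'
from cell import *
import cv2, numpy as np
from scipy.spatial.transform import Rotation as R
def rot(c):
    a,b=np.cos(c),np.sin(c)
    return R.from_matrix(np.array([[-b,a,0],[a,b,0],[0,0,-1.]])).as_rotvec()
def frame(cam):
    s=get_state(); f=grab_frame(cam)
    if cam=="wrist":
        T=np.eye(4);T[:3,:3]=R.from_rotvec(s["eef_rot"]).as_matrix();T[:3,3]=s["position"]
        f["cam_to_world"]=T@f["T_tool_cam"]
    return f
def world(f,px,z):
    p=np.atleast_2d(px).astype(float)
    d=np.c_[(p[:,0]-f["cx"])/f["fx"],(p[:,1]-f["cy"])/f["fy"],np.ones(len(p))]@f["cam_to_world"][:3,:3].T
    o=f["cam_to_world"][:3,3]
    return (o+d*((z-o[2])/d[:,2])[:,None])[:,:2]
def proj(f,P):
    c=(np.atleast_2d(P)-f["cam_to_world"][:3,3])@f["cam_to_world"][:3,:3]
    return np.c_[c[:,0]/c[:,2]*f["fx"]+f["cx"],c[:,1]/c[:,2]*f["fy"]+f["cy"]]
E
python3 - <<'E'
from h import *
f=frame("top")
for n,p,z in[("beaker",(186,269),.04),("sq",(246,264),.05),("bit",(304.5,274.5),.095),("fl",(352,271),.08),("pb",(243,207),.008),("ps",(186,212),.008),("pbit",(297,204),.008),("pf",(355,206),.008),("glass",(424,228),0),("dec",(105,260),0)]:
    print(n,world(f,p,z).round(3))
for i,(x,y) in enumerate([(.5,.16),(.5,-.1)]):
    for z in(.4,.36,.32):
        try: movep([x,y,z],rot(np.pi/2)); break
        except Exception as e: print(e)
    f=frame("wrist"); cv2.imwrite(f"pics/w{i}.png",f["img"][:,:,::-1]); 
    print(z,get_state()["q"],f["fx"],f["T_tool_cam"].round(3).tolist(),get_state()["clock"])
    np.savez(f"w{i}.npz",**f)
E
```

```text
beaker [[0.459 0.234]]
sq [[0.47  0.068]]
bit [[ 0.44  -0.089]]
fl [[ 0.446 -0.219]]
pb [[0.631 0.076]]
ps [[0.619 0.238]]
pbit [[ 0.637 -0.079]]
pf [[ 0.628 -0.246]]
glass [[ 0.562 -0.445]]
dec [[0.487 0.469]]
0.4 [1.70494064e-01 2.27743941e-01 9.80328419e-02 1.44175294e+00
 2.36354692e-04 1.69213988e-01] 378.1990982507493 [[0.0, -0.952, -0.308, 0.078], [1.0, -0.0, 0.001, 0.0], [-0.001, -0.308, 0.952, -0.144], [0.0, 0.0, 0.0, 1.0]] 3.9833
0.4 [-3.39950903e-01  1.96827427e-01  5.98755298e-02  1.43381076e+00
  4.84321329e-04 -3.41877711e-01] 378.1990982507493 [[0.0, -0.952, -0.308, 0.078], [1.0, -0.0, 0.001, 0.0], [-0.001, -0.308, 0.952, -0.144], [0.0, 0.0, 0.0, 1.0]] 5.05
```

View pics/w0.png

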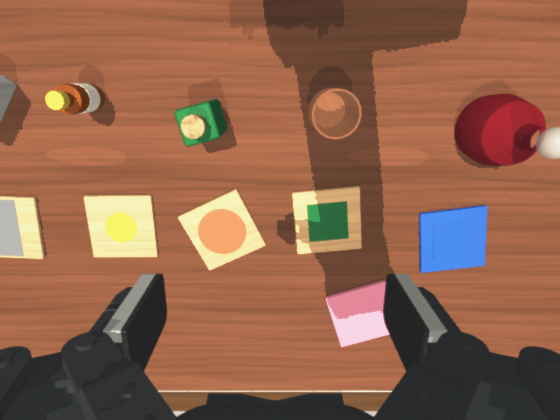

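View pics/w1.png

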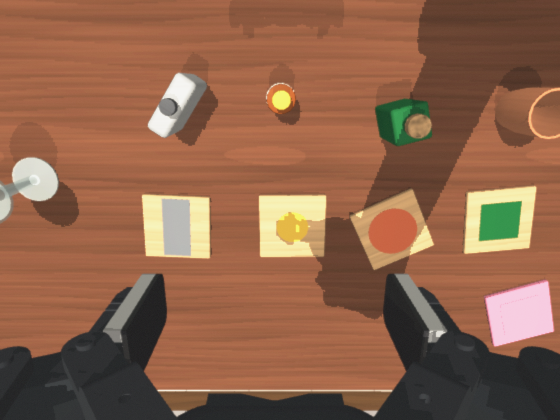

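The wrist views show everything: w0 has beaker rim (337,113), green bottle (200,122), and green/orange/yellow inlays at (328,222), (222,231), (121,228). w1 has flask (177,105), bitters (281,98) and grey inlay (177,227). Pads come from inlay colour masks; the objects get close views.

```bash
cat >> h.py <<'E'
def blob(f,seed,lo,hi):
    hsv=cv2.cvtColor(f["img"],cv2.COLOR_RGB2HSV)
    m=cv2.morphologyEx(cv2.inRange(hsv,np.array(lo),np.array(hi)),cv2.MORPH_CLOSE,np.ones((3,3)))
    n,l,st,ce=cv2.connectedComponentsWithStats(m)
    k=l[int(seed[1]),int(seed[0])]
    return (l==k)&(k>0)
def shape(f,m,z):
    c=max(cv2.findContours(m.astype(np.uint8),cv2.RETR_EXTERNAL,cv2.CHAIN_APPROX_NONE)[0],key=len)[:,0]
    w=cv2.convexHull((world(f,c,z)*1000).astype(np.float32))
    return cv2.minAreaRect(w)
E
python3 - <<'E'
from h import *
F=[dict(np.load(f"w{i}.npz")) for i in(0,1)]
for f in F: f["img"]=np.ascontiguousarray(f["img"])
def hs(f,p): return cv2.cvtColor(f["img"],cv2.COLOR_RGB2HSV)[p[1],p[0]].tolist()
S=[(0,"sq",(335,222),(60,60,20),(85,255,255)),(1,"sq",(500,222),(60,60,20),(85,255,255)),
(0,"bk",(222,231),(5,130,60),(13,255,255)),(1,"bk",(392,231),(3,130,60),(13,255,255)),
(0,"bt",(121,228),(22,180,60),(35,255,255)),(1,"bt",(281,228),(20,180,60),(35,255,255)),
(1,"fl",(177,227),(0,0,60),(179,40,255))]
for i,n,p,lo,hi in S:
    m=blob(F[i],p,lo,hi); print(i,n,hs(F[i],p),m.sum(),np.array(cv2.mean(0)[:0]) if 0 else "",[np.round(v,1) for v in shape(F[i],m,.008)] if m.any() else None)
# close views of objects
for n,x,y in[("flask",.446,-.219),("bitters",.44,-.089),("square_bottle",.47,.068),("beaker",.459,.234)]:
    movep([x+.18,y,.30],rot(np.pi/2)); f=frame("wrist"); np.savez(f"c_{n}.npz",**f)
    print(n,[(round(d["score"],2),np.round(d["centre"]).tolist()) for d in silhouettes("wrist",n)],proj(f,[x,y,.08]).round())
    cv2.imwrite(f"pics/c_{n}.png",f["img"][:,:,::-1])
print(get_state()["clock"])
a=[cv2.imread(f"pics/c_{n}.png")[40:300,80:480] for n in("flask","bitters","square_bottle","beaker")]
cv2.imwrite("pics/mos.png",np.vstack([np.hstack(a[:2]),np.hstack(a[2:])]))
E
```

```text
0 sq [68, 145, 104] 1345  [array([622.5, 240.9]), array([57. , 57.6]), np.float64(5.7)]
1 sq [68, 165, 148] 1334  [array([622.6, 241.8]), array([56.9, 57.2]), np.float64(5.8)]
0 bk [13, 140, 247] 1577  [array([639.3,  80.7]), array([70.2, 69.6]), np.float64(42.4)]
1 bk [7, 170, 201] 1772  [array([639.1,  81.3]), array([74.4, 74. ]), np.float64(20.8)]
0 bt [30, 148, 247] 0  None
1 bt [22, 177, 230] 0  None
1 fl [30, 4, 187] 1497  [array([ 633.6, -247.7]), array([40.6, 90.8]), np.float64(87.3)]
flask [(0.89, [259.0, 8.0])] [[273. -47.]]
bitters [] [[273. -47.]]
square_bottle [(0.62, [268.0, 3.0])] [[275. -48.]]
beaker [(0.42, [274.0, 1.0])] [[275. -48.]]
8.2417
```

View pics/mos.png

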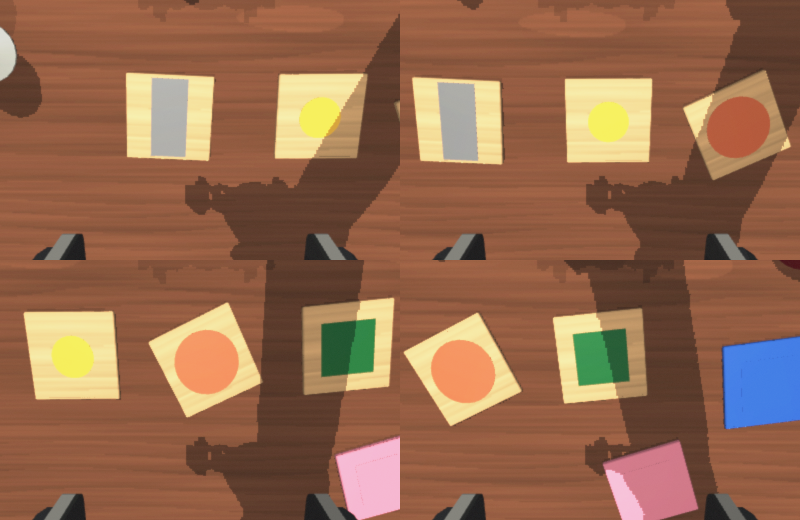

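The camera looks forward, so these views show the pads well instead: grey, yellow, orange and green inlays, all clear. I measure the pads from them and retake the objects.

```bash
python3 - <<'E'
from h import *
G={n:dict(np.load(f"c_{n}.npz")) for n in("flask","bitters","square_bottle","beaker")}
C={"sq":((55,60,20),(85,255,255),[622,241]),"bk":((3,110,60),(16,255,255),[639,81]),"bt":((20,120,60),(33,255,255),[637,-79]),"fl":((0,0,60),(179,40,255),[633,-247])}
for n,g in G.items():
    for k,(lo,hi,w) in C.items():
        p=proj(g,[w[0]/1000,w[1]/1000,.008])[0]
        if not(40<p[0]<520 and 40<p[1]<380):continue
        m=blob(g,p,lo,hi); print(n,k,p.round(),m.sum(),[np.round(v,1).tolist() for v in shape(g,m,.008)] if m.any() else None)
for n,x,y in[("flask",.446,-.219),("bitters",.44,-.089),("square_bottle",.47,.068),("beaker",.459,.234)]:
    movep([x-.06,y,.30],rot(np.pi/2)); f=frame("wrist"); np.savez(f"d_{n}.npz",**f)
    print(n,[(round(d["score"],2),np.round(d["centre"]).tolist()) for d in silhouettes("wrist",n)],proj(f,[x,y,.08]).round())
    cv2.imwrite(f"pics/d_{n}.png",f["img"][:,:,::-1])
print(get_state()["clock"])
a=[cv2.imread(f"pics/d_{n}.png")[40:300,80:480] for n in("flask","bitters","square_bottle","beaker")]
cv2.imwrite("pics/mos2.png",np.vstack([np.hstack(a[:2]),np.hstack(a[2:])]))
E
```

```text
flask bt [393. 161.] 1330 [[632.1, -71.9], [47.2, 47.2], 0.1]
flask fl [249. 158.] 2715 [[633.4, -247.6], [40.9, 91.3], 87.4]
bitters bk [418. 168.] 169769 [[701.7, -79.9], [478.5, 778.3], 0.1]
bitters bt [282. 166.] 1318 [[632.3, -71.8], [46.4, 47.1], 0.1]
bitters fl [139. 162.] 2670 [[633.3, -247.9], [41.0, 91.0], 87.4]
square_bottle sq [427. 128.] 2679 [[622.3, 241.5], [58.3, 57.9], 5.8]
square_bottle bk [286. 143.] 3263 [[639.0, 81.1], [73.6, 73.1], 32.8]
square_bottle bt [147. 141.] 1420 [[632.3, -72.0], [47.7, 47.6], 41.5]
beaker sq [281. 137.] 2613 [[622.4, 240.8], [58.4, 58.4], 5.8]
beaker bk [143. 152.] 3186 [[638.7, 80.5], [74.3, 72.3], 90.0]
flask [(0.85, [272.0, 220.0])] [[274. 222.]]
bitters [(0.8, [272.0, 210.0]), (0.73, [286.0, 331.0]), (0.42, [156.0, 222.0])] [[274. 222.]]
square_bottle [(0.56, [275.0, 214.0])] [[275. 223.]]
beaker [(0.87, [274.0, 214.0])] [[275. 222.]]
12.5
```

View pics/mos2.png

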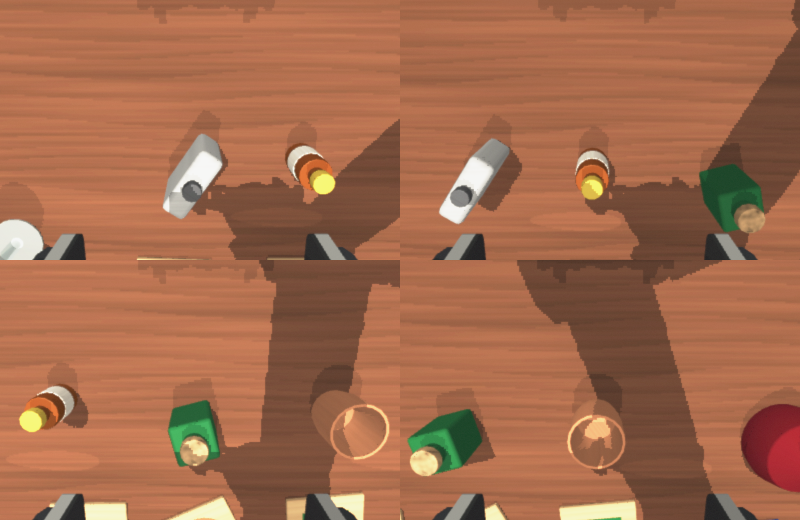

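Close views (tile offsets applied): bitters cap (272,228), beaker rim (276,222), cork (275,229), flask cap (271,230), all unambiguous. I fit box models to the masks for the square bottle and flask, and triangulate the round pieces from several views.

```bash
python3 - <<'E'
from h import *
from scipy.optimize import minimize
D={n:dict(np.load(f"d_{n}.npz")) for n in("flask","bitters","square_bottle","beaker")}
for t,z,L in[("bitters",.095,[("bitters",(272,228)),("flask",(402,222)),("square_bottle",(113,200))]),("beaker",.08,[("beaker",(276,222)),("square_bottle",(440,211))]),("cork",.105,[("square_bottle",(275,229)),("beaker",(106,241)),("bitters",(429,258))]),("flcap",.1,[("flask",(271,230)),("bitters",(141,236))])]:
    print(t,[world(D[n],p,z)[0].round(4).tolist() for n,p in L])
def box(x,y,a,lx,ly,h):
    P=np.array([[sx*lx/2,sy*ly/2,z] for sx in(-1,1) for sy in(-1,1) for z in(0,h)])
    c,s=np.cos(a),np.sin(a); return np.c_[P[:,0]*c-P[:,1]*s+x,P[:,0]*s+P[:,1]*c+y,P[:,2]]
def cyl(x,y,r,z0,z1):
    t=np.linspace(0,2*np.pi,24); return np.vstack([np.c_[x+r*np.cos(t),y+r*np.sin(t),t*0+z] for z in(z0,z1)])
def fill(f,P,S=8):
    im=np.zeros((420,560),np.uint8); h=cv2.convexHull(proj(f,P).astype(np.float32))
    cv2.fillConvexPoly(im,np.round(h*16).astype(np.int32),255,cv2.LINE_AA,4); return im/255.
def fit(views,masks,x0,dims,cap,sign):
    def cost(p):
        e=0
        for f,m in zip(views,masks):
            a=fill(f,box(p[0]/1e3,p[1]/1e3,p[2]/50,*dims)); c=fill(f,cyl(p[0]/1e3,p[1]/1e3,*cap))
            M=np.maximum(a,c) if sign>0 else a*(1-c)
            e+=np.abs(M-m).sum()
        return e
    best=min((minimize(cost,[x0[0],x0[1],a*50],method="Nelder-Mead",options=dict(initial_simplex=[[x0[0],x0[1],a*50],[x0[0]+8,x0[1],a*50],[x0[0],x0[1]+8,a*50],[x0[0],x0[1],a*50+8]])) for a in x0[2]),key=lambda r:r.fun)
    return best.x[0],best.x[1],np.degrees(best.x[2]/50),best.fun,[m.sum() for m in masks]
V=[(D["square_bottle"],(280,212)),(D["beaker"],(135,215)),(D["bitters"],(405,225))]
ms=[blob(f,s,(50,60,10),(90,255,255)).astype(float) for f,s in V]
print("sq",fit([v[0] for v in V],ms,(470,68,[0,.4,.8,1.2]),(.046,.046,.08),(.014,.08,.105),-1))
V=[(D["flask"],(290,195)),(D["bitters"],(160,210))]
ms=[blob(f,s,(0,0,30),(179,70,255)).astype(float) for f,s in V]
print("fl",fit([v[0] for v in V],ms,(446,-219,[.3,.7,1.1,-.3,-.7]),(.078,.028,.084),(.01,.084,.1),1))
E
```

```text
bitters [[0.4406, -0.0908], [0.4402, -0.093], [0.441, -0.0884]]
beaker [[0.4585, 0.2347], [0.4575, 0.2357]]
cork [[0.4671, 0.068], [0.4686, 0.0694], [0.4681, 0.0644]]
flcap [[0.4468, -0.222], [0.4473, -0.2195]]
sq (np.float64(473.4061632933576), np.float64(66.68376049104134), np.float64(16.218853357385854), np.float64(1688.3157708573626), [np.float64(1835.0), np.float64(2575.0), np.float64(2536.0)])
fl (np.float64(450.0670065853148), np.float64(-221.51227282686904), np.float64(-35.723839126048176), np.float64(802.3137254901961), [np.float64(2818.0), np.float64(2628.0)])
```

```bash
python3 - <<'E'
from h import *
def box(x,y,a,lx,ly,h):
    P=np.array([[sx*lx/2,sy*ly/2,z] for z in(0,h) for sx,sy in((-1,-1),(1,-1),(1,1),(-1,1))])
    c,s=np.cos(a),np.sin(a); return np.c_[P[:,0]*c-P[:,1]*s+x,P[:,0]*s+P[:,1]*c+y,P[:,2]]
out=[]
for n,b,ctr in[("square_bottle",(.4705,.0675,np.radians(15),.046,.046,.08),(275,210)),("beaker",(.4705,.0675,np.radians(15),.046,.046,.08),(125,220)),("flask",(.449,-.2215,np.radians(-35.7),.078,.028,.084),(275,215)),("bitters",(.449,-.2215,np.radians(-35.7),.078,.028,.084),(155,220))]:
    f=dict(np.load(f"d_{n}.npz")); u,v=ctr
    im=cv2.resize(np.ascontiguousarray(f["img"][v-50:v+50,u-65:u+65,::-1]),None,fx=3,fy=3,interpolation=cv2.INTER_CUBIC)
    p=((proj(f,box(*b))-[u-65,v-50])*3).astype(int)
    cv2.polylines(im,[p[4:]],True,(255,0,255),1); cv2.polylines(im,[p[:4]],True,(255,255,0),1); out.append(im)
cv2.imwrite("pics/ov.png",np.vstack([np.hstack(out[:2]),np.hstack(out[2:])]))
E
```

```text
(no output)
```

View pics/ov.png

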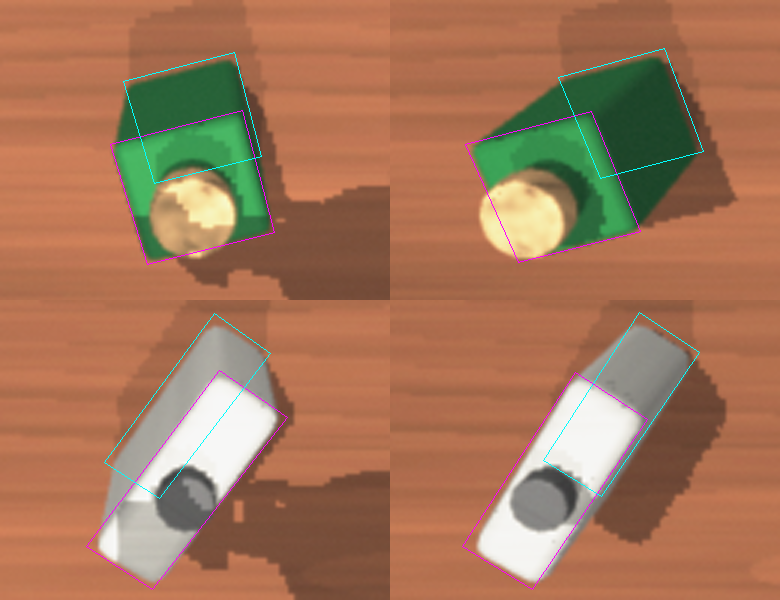

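Overlays match both pieces, so I execute in the order given, starting with the beaker.

```bash
cat >> h.py <<'E'
def pick(x,y,c,z,N):
    movep([x,y,z+.10],rot(c)); move_l([x,y,z],.12); grab(N); sleep(.2)
    s=get_state(); print("grip",round(s["finger_gap"],3),round(s["grasp_force"],1),round(s["clock"],1))
    move_l([x,y,z+.13],.15)
    s=get_state(); print("lift",round(s["finger_gap"],3),round(s["grasp_force"],1),np.round(s["contact_force"],1))
def place(x,y,c,z):
    movep([x,y,z+.13],rot(c)); sleep(.2); move_l([x,y,z+.016],.15)
    hit=move_l([x,y,z+.004],.02,until_force=3)
    p=get_state(); print("touch",hit,np.round(p["position"]-[x,y,z+.008],4),np.round(p["contact_force"],1))
    let_go(); sleep(.2); move_l([x,y,z+.13],.2)
    s=get_state(); print("done",round(s["clock"],1))
E
python3 - <<'E'
from h import *
pick(.458,.235,np.pi/2,.03,40)
place(.639,.081,np.pi/2,.03)
movep([.59,.081,.30],rot(np.pi/2)); f=frame("wrist"); cv2.imwrite("pics/p1.png",f["img"][:,:,::-1]); np.savez("p1.npz",**f)
print(proj(f,[.639,.081,.088]),[d["centre"] for d in spot_in("wrist","beaker")])
E
```

```text
grip 0.703 42.4 14.8
lift 0.707 43.4 [-0.  -0.3 -1.2]
touch True [ 0.0005 -0.      0.0012] [-0.1 -0.6  5.2]
done 19.6
[[274.31995959 216.20895669]] [[271.0, 213.7]]
```

View pics/p1.png

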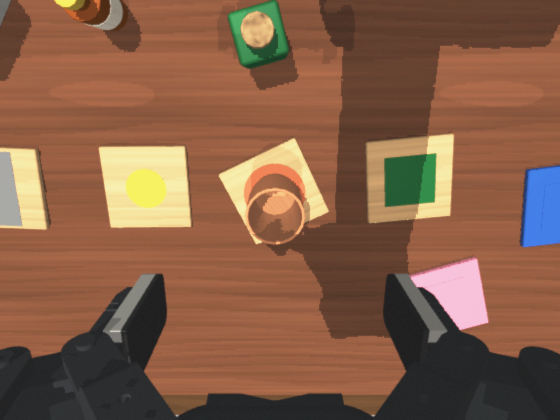

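The beaker stands upright, its rim centre (275.5,216) against the predicted (274.3,216.2), about 1 mm off. Next the other three, with a grasp guard.

```bash
python3 - <<'E'
from h import *
r=np.radians
def ok(w):
    s=get_state(); print(w,s["finger_gap"]); assert s["grasp_force"]>15 and abs(s["finger_gap"]-w/85)<.1
pick(.4705,.0675,r(105),.04,40); ok(46); place(.6224,.2412,r(95.8),.04)
pick(.4405,-.0907,r(90),.028,40); ok(36); place(.6322,-.072,r(90),.028)
pick(.4485,-.2215,r(54.3),.033,45); ok(28); place(.6334,-.2477,r(87.4),.033)
for i,y in enumerate([-.16,.16]):
    movep([.56,y,.34],rot(np.pi/2)); f=frame("wrist"); cv2.imwrite(f"pics/e{i}.png",f["img"][:,:,::-1]); np.savez(f"e{i}.npz",**f)
print(get_state()["clock"])
E
```

```text
grip 0.536 40.9 22.8
lift 0.535 41.2 [ 0.2  0.4 -2.7]
46 0.5347141531461024
touch True [ 0.0005 -0.0001  0.0005] [-0.3 -0.2  3.9]
done 27.8
grip 0.411 39.4 30.9
lift 0.412 40.0 [ 0.3 -0.3 -2. ]
36 0.4120645719032547
touch True [ 0.0005 -0.0004  0.0003] [0.5 0.  4.6]
done 35.8
grip 0.326 44.5 38.5
lift 0.328 44.0 [-0.7  0.  -3. ]
28 0.3283559031904076
touch True [ 0.0005 -0.0002  0.0005] [ 1.  -0.4  4. ]
done 43.4
45.55
```

```bash
python3 - <<'E'
from h import *
def box(x,y,a,lx,ly,h):
    P=np.array([[sx*lx/2,sy*ly/2,z] for z in(.008,h+.008) for sx,sy in((-1,-1),(1,-1),(1,1),(-1,1))])
    c,s=np.cos(a),np.sin(a); return np.c_[P[:,0]*c-P[:,1]*s+x,P[:,0]*s+P[:,1]*c+y,P[:,2]]
def circ(x,y,r,z):
    t=np.linspace(0,6.283,40); return np.c_[x+r*np.cos(t),y+r*np.sin(t),t*0+z]
r=np.radians; out=[]
B=[box(.6224,.2412,r(5.8),.046,.046,.08)[4:],circ(.6224,.2412,.014,.113),circ(.639,.081,.03,.088),circ(.6322,-.072,.011,.103),box(.6334,-.2477,r(-2.6),.078,.028,.084)[4:],circ(.6334,-.2477,.01,.108)]
for i in(0,1):
    f=dict(np.load(f"e{i}.npz")); im=cv2.resize(np.ascontiguousarray(f["img"][130:280,:,::-1]),(800,214*1),interpolation=cv2.INTER_CUBIC)
    k=800/560
    im=cv2.resize(np.ascontiguousarray(f["img"][110:300,80:480,::-1]),None,fx=2,fy=2,interpolation=cv2.INTER_CUBIC)[:300*1+80]
    for b in B:
        cv2.polylines(im,[((proj(f,b)-[80,110])*2).astype(int)],True,(255,0,255),1)
    out.append(im[:300] if 0 else cv2.resize(im,(600,285)))
cv2.imwrite("pics/fin.png",np.vstack(out))
E
```

```text
(no output)
```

View pics/fin.png

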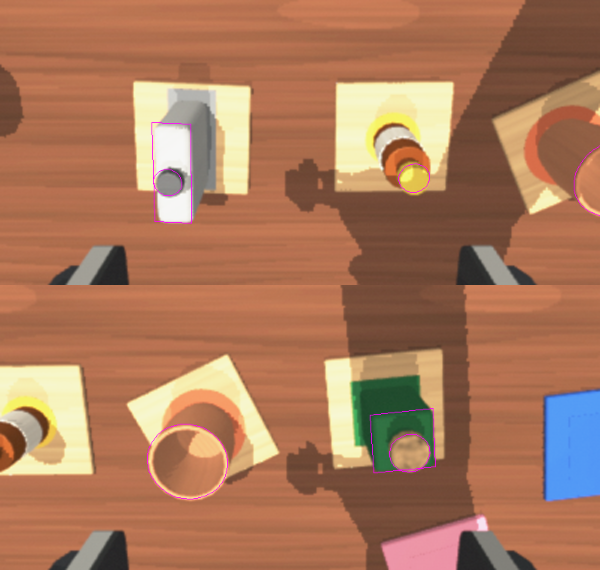

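The overlaid outlines of the target poses coincide with all four pieces: flask (172,172), bitters (414,178), beaker (188,462) and square bottle (403,440). All are upright, in line with their inlays and released, so I hand in.

```bash
python3 -c "
from cell import *
print(sign_off())"
```

```text
the job is handed in; nothing more can be done
None
```

The beaker, square bottle, bitters bottle and flask, placed in that order, each stand upright and released in the middle of their own coasters, the bottle and flask in line with their inlays, and the job was handed in at about 46 s of the 109 s allowed.

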